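# Let the clementines out of their dispenser

### The arm

A 7-joint arm with a two-finger parallel gripper is mounted at the origin on the work surface. World frame = base frame: x ahead of the robot, y to its left, z up, the work surface at z = 0. Lengths are in m, angles in rad, forces in N, time in s.
With the tool pointing down it reaches from about 0.35 to 0.9 m from the base axis. Payload 7.2 kg.
Tool frame: the origin (TCP) lies at the very end of the fingers, on their centre line; the grasp point (between the pads) lies 19 mm behind it (robot.grip_depth is the z of the grasp point in the tool frame, in m); z points along the fingers, y is the line along which they close (so a half turn about z gives the same grasp; the last joint's range is limited). The gripper opens to 88 mm and grips with 3 to 60 N. Pads are 20 mm wide; open, the fingers measure 115 mm over their backs; the gripper's body (75 mm by 178 mm) begins 61 mm behind the grasp point.
Start: joints at [1.281, 0.411, -0.013, 1.596, 0.006, 1.134, -0.082], TCP at [0.137, -0.61, 0.223] pointing down, gripper open.
Joint ranges: [-2.95, 2.95], [-0.29, 1.99], [-1.47, 1.44], [0.14, 2.54], [-1.03, 4.17], [0.13, 1.85], [-2.86, 2.86]. Speed limits (rad/s): [2.39, 2.39, 3.01, 3.01, 3.14, 3.14, 3.14].

### API

Orientations are given as a 3x3 rotation matrix whose columns are the frame's x, y, z axes.
In Python, from rig import robot, vision gives the robot as it stands. The module is installed in compiled form; this text tells all that it offers.
- The arm moves only by the tool jog_arm, never from a script. Its argument "increments" is a list that holds one entry, the list of rows, each a list of 7 numbers: the shift along the tool's x, y, z in mm, then the turn, a rotation vector about the tool's x, y, z in rad, then the closure in counts, from 0 (fully open) to 255 (shut). In form: [[[x, y, z, ax, ay, az, fingers], ...]]. A call has 1 to 20 rows; each row shifts and turns the commanded pose from where the row before left it, along the tool's axes as they then stand; what a row does not reach is not made up. A row lasts 1/10 s, in which the tool goes at most 50 mm and 8.59 degrees, less where a joint would pass 70% of its speed; a pose out of reach is approached as far as the arm can. A call is refused whole if a number of a shift passes 50 or a number of a turn 0.15, either way. A call with a gripper value outside its range is refused whole. The fingers move at their own pace and stop on an object; "newtons" is the grip in N (left out, the last holds). Time passes only in rows, so rows that do not move let the fingers close. It gives the time, the measured TCP pose, the force, the opening and the grip force at its end, in the units of the state.
- robot.observe(): the state, without advancing time (a new reading comes with each control period).
- vision.snapshot(name): name is "side" or "top" or "wrist"; returns the picture (480x640x3 uint8, red, green, blue); there is no depth.
- vision.camera_model(name): a dict with "camera_matrix" (3x3 intrinsics, pixels), "distortion" ([k1, k2, p1, p2, k3] as OpenCV has them; the pictures are not rectified), "cam_to_world" (4x4, takes a point from camera to world coordinates). Camera axes: x right, y up, looking along -z (the intrinsics and any distortion apply to the point x, -y, -z); pixel columns grow to the right and rows downward; lengths in m; the calibration is good to about 2 mm. A picture is of the moment at which its call begins: read the wrist's pose just before it. camera_model takes no time and is no camera call; for the wrist camera it gives the pose at the moment of the call.
- robot.job_done(): hands the job in; it is judged then, once.
The state is a dict: "t": time; "joint_pos": joint angles; "joint_velocities": joint speeds; "effort": joint torques, N m; "tool_pos": TCP position; "orientation": TCP orientation; "wrist_force": force on the tool from outside, world axes, zero at the start; "ft_torque": the same for the moment, N m; "width": opening from 0.0 (shut) to 1.0 (fully open); "grip_force": force on a finger pad.
Only numpy, scipy, OpenCV 4.12 (cv2) and the standard library are available. Lean on these libraries where they do the work, as an engineer would, in place of code of your own. Each camera call takes 0.05 s, during which the arm holds its last target. There are 200 camera calls.

### The job

Let both clementines out for the juice: with the fingertips press the red paddle of the dispenser that holds the clementines all the way down, keep it down until both have rolled under the lifted gate and come to rest in the tray at its foot, then let the paddle come back up so that the gate shuts. Do not touch the fruit or the gate itself and pick nothing up; leave the lime dispenser shut and everything else where it stands.

Things in the scene. Friction and masses are not known exactly. Their poses are not given: they have to be found in the camera images.
- dispenser_clem: fruit dispenser holding the clementines: plywood chute on a dark 335 x 135 mm base, fixed. Origin on the worktop; x points down the chute (away from the robot, yaw within 0.32 rad), z up. Chute 66 mm wide inside, centred on y = 0, sloping 9 degrees from x = -100 (floor 58 mm high) to x = 75 (30 mm high); then the tray, x 76 to 200, y -45 to 45, floor 10 and rim 55 mm high
- lever_clem (a joint): red rocking lever beside the clementine chute, rad: 0 = at rest, gate shut; 0.40 = paddle fully down on its stop, gate lifted about 65 mm (fruit passes from about 0.30). Pivot at x -110, y 59, z 125 mm of the dispenser, between steel posts 140 mm tall. Full press takes about 4 N at the paddle; a spring returns it within 1 s when let go
- paddle_clem (a point): centre of the top face of the clementine dispenser's red paddle (42 mm along the lever, 36 across, 8 thick, free below), at x -206, y 59 mm of the dispenser, 98 mm from the pivot. At rest about 155 mm above the worktop, near edge tilted up 0.2 rad; fully down about 39 mm lower, near edge tilted down 0.2 rad, moved under 5 mm sideways
- clementine_1: orange clementine, a ball of 56 mm diameter, about 85 g, origin at its centre; leans on the gate in the chute: an aluminium plate 58 mm wide, 85 mm high, 5 mm thick at x = 45 mm of the dispenser, hung from a red cross bar (125 mm above the worktop) at the lever's far end; plate and bar are the gate, not to be touched
- clementine_2: orange clementine, a ball of 56 mm diameter, about 85 g, origin at its centre; lies in the chute behind clementine_1
- dispenser_lime: the identical dispenser, beside it on the left or the right, that holds the two green limes (same sizes and frame as dispenser_clem); to stay shut
- lever_lime (a joint): rocking lever of the lime dispenser, rad: 0 = gate shut, 0.40 = fully pressed; to be left alone
- paddle_lime (a point): centre of the top face of the lime dispenser's red paddle (same sizes); to be left alone
- lime_1: green lime, a ball of 50 mm diameter, origin at its centre; in the chute of the lime dispenser
- lime_2: green lime, a ball of 50 mm diameter, origin at its centre; in the chute of the lime dispenser
- shaker: white salt shaker, 38 mm diameter, 85 mm tall; origin at the centre of its underside; a bystander
- mug: blue mug, 80 mm diameter, 90 mm tall; origin at the centre of its underside; a bystander
- jar: amber glass jar with wooden cap, 80 mm diameter, 120 mm tall; origin at the centre of its underside; a bystander
- soap: blue washing-up bottle, 60 mm diameter, 190 mm tall; origin at the centre of its underside; a bystander
- bowl: white bowl, 120 mm diameter, 50 mm tall; origin at the centre of its underside; a bystander
- spoon: wooden spoon lying flat, 240 mm long; a bystander
Things that resemble listed ones, but are neither listed nor needed, are in the scene too. What is shaped like the clementine_2 but black is not meant.

How it is judged:
On the way, in this order (a step that is already met when the one before it is completed fails the run):
1. the clementine paddle is pressed and its gate rises (value of joint lever_clem above 0.22 rad), for 0.02 s.
2. both clementines lie in the tray while the paddle is still held down (x of clementine_1 in the frame of dispenser_clem between 0.08 and 0.2 m and y of clementine_1 in the frame of dispenser_clem between -0.046 and 0.046 m and z of each of clementine_1, clementine_2 in the frame of dispenser_clem below 0.06 m and x of clementine_2 in the frame of dispenser_clem between 0.08 and 0.2 m and y of clementine_2 in the frame of dispenser_clem between -0.046 and 0.046 m and value of joint lever_clem above 0.22 rad), for 0.1 s.
At the end, for the whole second after the job is handed in: both clementines at rest inside the tray of their dispenser, its lever back up (under 0.05 rad), the lime lever at rest (under 0.05 rad) with both limes still behind their gate, every bystander within 30 mm of where it stood (x of clementine_1 in the frame of dispenser_clem between 0.08 and 0.2 m and y of clementine_1 in the frame of dispenser_clem between -0.046 and 0.046 m and z of each of clementine_1, clementine_2 in the frame of dispenser_clem below 0.06 m and x of clementine_2 in the frame of dispenser_clem between 0.08 and 0.2 m and y of clementine_2 in the frame of dispenser_clem between -0.046 and 0.046 m and linear speed of each of clementine_1, clementine_2 below 0.03 m/s and value of joint each of lever_clem, lever_lime below 0.05 rad and x of each of lime_1, lime_2 in the frame of dispenser_lime below 0.045 m and distance of each of shaker, mug, jar, soap, bowl, spoon from where it was at the start of the episode below 0.03 m); the robot touches nothing.
It fails at once if the robot touches a fruit (contact force between any of clementine_1, clementine_2, lime_1, lime_2 and the fingers above 0.5 N or contact force between any of clementine_1, clementine_2, lime_1, lime_2 and the arm above 0.5 N).
It fails at once if a gate is pushed or lifted directly instead of by its paddle (contact force between any of lever_clem_c4, lever_clem_c5, lever_lime_c4, lever_lime_c5 and the fingers above 0.5 N or contact force between any of lever_clem_c4, lever_clem_c5, lever_lime_c4, lever_lime_c5 and the arm above 0.5 N).
It fails at once if a clementine is lifted (height (world z) of any of clementine_1, clementine_2 above 0.15 m).
It fails at once if the lime dispenser is operated (value of joint lever_lime above 0.12 rad).
It fails at once if something else is knocked or moved more than 30 mm (distance of any of shaker, mug, jar, soap, bowl, spoon from where it was at the start of the episode above 0.03 m).
It also fails if it takes over 35 s, if anything falls off the work surface, if the arm or the gripper's body presses on something with over 40 N, if the wrist force passes 120 N, or if a joint passes its speed limit or range.

## Working session

There is one attempt and no reset: what is moved stays moved. The work goes in short steps, Python scripts to look and compute and a tool call to move; the robot and the scene stay as the last step left them, time stands still between calls to the robot, and variables do not carry over. Pictures are saved under pics/ and viewed, at most 10 in all, crops included, and the job is handed in when it is done.

Besides the shell and the picture viewer there is one more tool, called after "Call:" by a JSON object that holds its "fn" and its "kwargs", one argument or row to a line. jog_arm: Moves the arm, as the interface text tells. Its arguments: {"type":"object","properties":{"increments":{"type":"array"},"newtons":{"type":"number"}},"required":["increments"]}

```bash
mkdir -p pics; python3 - <<'E'
from rig import robot, vision
import cv2
for n in("top","side"):
    cv2.imwrite(f"pics/{n}0.png",vision.snapshot(n)[:,:,::-1])
    m=vision.camera_model(n);print(n,m)
s=robot.observe();print(s["t"],s["tool_pos"],s["orientation"],s["wrist_force"])
E
```

```text
top {'camera_matrix': array([[531.26151548,   0.        , 314.64205235],
       [  0.        , 531.26151548, 243.504092  ],
       [  0.        ,   0.        ,   1.        ]]), 'distortion': array([0.0362497, 0.       , 0.       , 0.       , 0.       ]), 'cam_to_world': array([[ 0.00790369,  0.99047266, -0.1374825 ,  0.3664544 ],
       [-0.99995238,  0.00704133, -0.00675769,  0.02506948],
       [-0.00572525,  0.13752936,  0.99048114,  1.35390985],
       [ 0.        ,  0.        ,  0.        ,  1.        ]])}
side {'camera_matrix': array([[449.32444602,   0.        , 314.72463831],
       [  0.        , 449.32444602, 232.78161348],
       [  0.        ,   0.        ,   1.        ]]), 'distortion': array([-0.03005041,  0.        ,  0.        ,  0.        ,  0.        ]), 'cam_to_world': array([[ 0.97544495,  0.18126426, -0.12510161,  0.3630582 ],
       [-0.21971997,  0.76176402, -0.60945772, -0.86989376],
       [-0.015175  ,  0.62197977,  0.78288625,  1.23867505],
       [ 0.        ,  0.        ,  0.        ,  1.        ]])}
0.1 [ 0.13732346 -0.60926741  0.22192728] [[ 9.75499045e-01  2.20003261e-01 -4.22527670e-04]
 [ 2.20003634e-01 -9.75498150e-01  1.32687488e-03]
 [-1.20258161e-04 -1.38732280e-03 -9.99999030e-01]] [ 0.47279792 -0.31348042 -0.50479739]
```

View pics/top0.png

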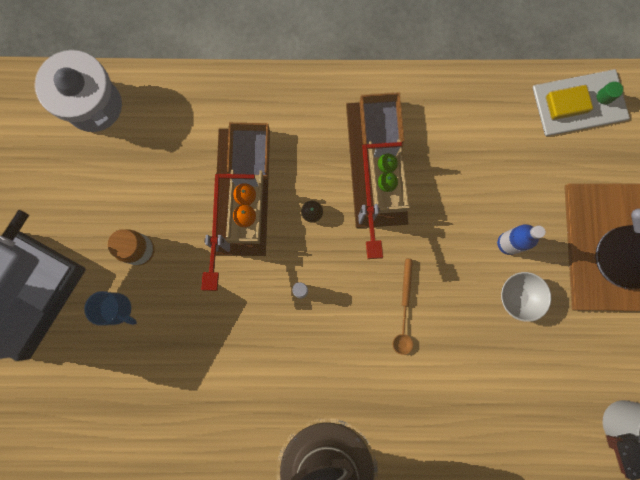

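View pics/side0.png

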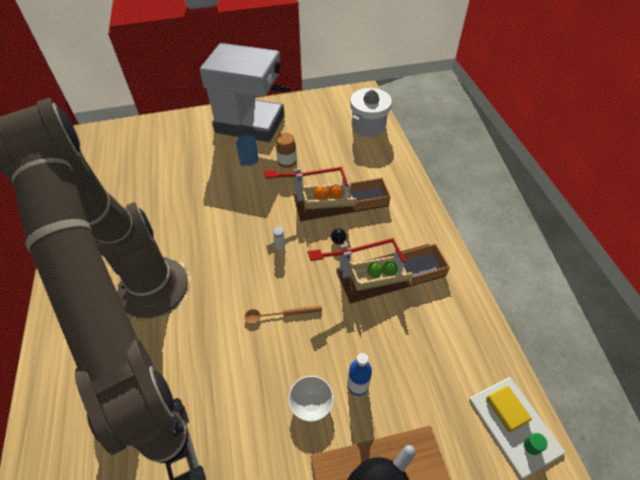

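The clementine dispenser is the left one in the top view. Its clementines are at (245,194) and (245,216), and its paddle is at (210,282), or (271,174) in the side view. Look-alikes are the lime paddle at (374,250), the limes at (388,163) and (388,182), and the black ball at (312,211). I choose the paddle at (210,282) because its lever belongs to the chute with the orange fruit.

```bash
cat > h.py <<'E'
from rig import robot, vision
import cv2, numpy as np
def ray(n,uv,m=None):
    m=m or vision.camera_model(n)
    p=cv2.undistortPoints(np.array([[uv]],float),m["camera_matrix"],m["distortion"])[0,0]
    T=m["cam_to_world"]; d=T[:3,:3]@[p[0],-p[1],-1]; return T[:3,3],d/np.linalg.norm(d)
def onz(n,uv,z,m=None):
    o,d=ray(n,uv,m); return o+d*(z-o[2])/d[2]
def tri(a,b):
    (o,d),(p,e)=a,b
    s=np.linalg.lstsq(np.c_[d,-e],p-o,rcond=None)[0]
    x,y=o+s[0]*d,p+s[1]*e; return (x+y)/2,np.linalg.norm(x-y)
def red(im):
    h=cv2.cvtColor(im,cv2.COLOR_RGB2HSV)
    return cv2.inRange(h,(0,170,70),(5,255,255))|cv2.inRange(h,(174,170,70),(180,255,255))
def orange(im): return cv2.inRange(cv2.cvtColor(im,cv2.COLOR_RGB2HSV),(8,200,150),(16,255,255))
E
python3 - <<'E'
from h import *
t=cv2.imread("pics/top0.png")[:,:,::-1].copy(); s=cv2.imread("pics/side0.png")[:,:,::-1].copy()
def pad(im,x0,y0,x1,y1):
    m=red(im)[y0:y1,x0:x1]; m=cv2.morphologyEx(m,cv2.MORPH_OPEN,np.ones((5,5)))
    M=cv2.moments(m,True); print(M["m00"],cv2.boundingRect(m)); return (x0+M["m10"]/M["m00"],y0+M["m01"]/M["m00"])
a=pad(t,195,265,230,300); b=pad(s,255,160,285,190)
print(a,b,onz("top",a,.155),tri(ray("top",a),ray("side",b)))
# direction: lever end (bar corner) and post
print(onz("top",(217,177),.125))
for n,uv in(("lime pad",(374,250)),):print(n,onz("top",uv,.155))
for n,uv,z in(("jar",(128,243),.12),("mug",(108,309),.09),("shaker",(300,290),.085),("soap",(537,234),.19)):print(n,onz("top",uv,z))
c=np.hstack([cv2.resize(t[110:300,180:340],None,fx=2.5,fy=2.5),cv2.resize(s[140:235,250:400],None,fx=2.5,fy=5)])
cv2.imwrite("pics/crop.png",c[:,:,::-1])
E
```

```text
222.0 (7, 8, 15, 17)
87.0 (10, 10, 11, 8)
(208.63063063063063, 281.9009009009009) (270.0574712643678, 173.45977011494253) [0.44376667 0.27158182 0.155     ] (array([0.44429027, 0.27329131, 0.14668588]), np.float64(2.5025927049005854e-05))
[0.69483964 0.26661061 0.125     ]
lime pad [ 0.5189262  -0.10173141  0.155     ]
jar [0.53581209 0.47016296 0.12      ]
mug [0.38285334 0.5186703  0.09      ]
shaker [0.43051687 0.06772213 0.085     ]
soap [ 0.55257622 -0.45561211  0.19      ]
```

View pics/crop.png

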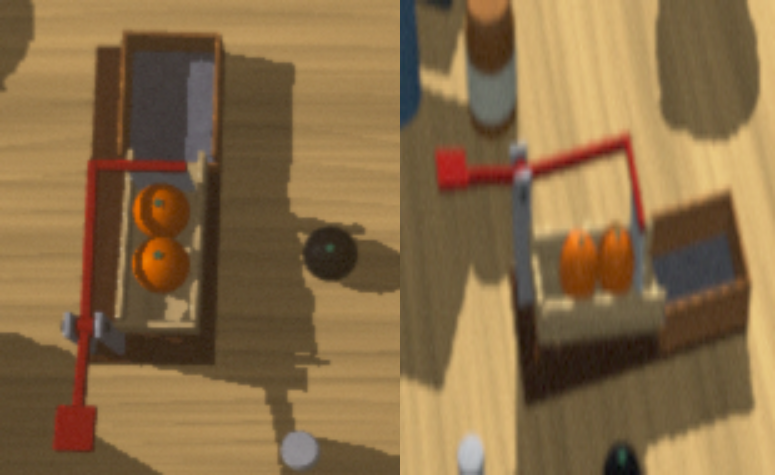

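The crop confirms it: the top-view paddle at (210,282) is on the lever of the chute with the two orange balls. The paddle centre is about (0.444, 0.272). I'll raise the tool, close the fingers and swing over in an arc.

Call:
{"fn": "jog_arm", "kwargs": {
  "increments": [
    [[0,0,-40,0,0,0,255],[0,0,-40,0,0,0,255],[36,-16,0,0,0,0,255],[36,-16,0,0,0,0,255],[36,-16,0,0,0,0,255],[36,-16,0,0,0,0,255],[36,-16,0,0,0,0,255],[36,-16,0,0,0,0,255],[36,-16,0,0,0,0,255],[36,-16,0,0,0,0,255],[36,-16,0,0,0,0,255],[17,-37,0,0,0,0,255],[17,-37,0,0,0,0,255],[17,-37,0,0,0,0,255],[17,-37,0,0,0,0,255],[17,-37,0,0,0,0,255]]
  ],
  "newtons": 10
}}

```text
t: 1.7
tool_pos: [0.4639, -0.1971, 0.3024]
orientation: [[0.976, 0.22, -0.0], [0.22, -0.976, -0.0], [-0.0, -0.0, -1.0]]
wrist_force: [1.4, 0.8, -0.1]
width: 0.008
grip_force: 0.0
```

Call:
{"fn": "jog_arm", "kwargs": {
  "increments": [
    [[17,-37,0,0,0,0,255],[17,-37,0,0,0,0,255],[17,-37,0,0,0,0,255],[17,-37,0,0,0,0,255],[17,-37,0,0,0,0,255],[1,-40,0,0,0,0,255],[1,-40,0,0,0,0,255],[1,-40,0,0,0,0,255],[1,-40,0,0,0,0,255],[1,-40,0,0,0,0,255],[1,-30,0,0,0,0,255],[0,0,0,0,0,0,255],[0,0,0,0,0,0,255]]
  ]
}}

```text
t: 3.0
tool_pos: [0.4612, 0.2262, 0.3022]
orientation: [[0.975, 0.222, -0.001], [0.222, -0.975, -0.001], [-0.001, 0.0, -1.0]]
wrist_force: [1.1, -0.8, 0.7]
width: 0.003
grip_force: 0.0
```

```bash
python3 - <<'E'
from h import *
s=robot.observe(); R=s["orientation"];print(s["t"],s["tool_pos"],s["width"],s["joint_pos"],R)
m=vision.camera_model("wrist");im=vision.snapshot("wrist");cv2.imwrite("pics/w1.png",im[:,:,::-1])
k=cv2.morphologyEx(red(im),cv2.MORPH_OPEN,np.ones((25,25)))
n,l,st,c=cv2.connectedComponentsWithStats(k)
for i in range(1,n):print(st[i],c[i],onz("wrist",c[i],.155,m),)
print("tool delta",R.T@(np.array([.444,.272,.17])-s["tool_pos"])*1000)
E
```

```text
3.0 [0.46124999 0.22618237 0.30223201] 0.002840545753200548 [-0.02355772  0.21489767 -0.62016386  1.71600176  0.13083262  1.25329426
 -2.02135194] [[ 9.75154888e-01  2.21522878e-01 -7.46996006e-04]
 [ 2.21522501e-01 -9.75155102e-01 -5.55846905e-04]
 [-8.51569773e-04  3.76560403e-04 -9.99999567e-01]]
[ 246  208   39   46 1675] [264.6680597  230.72119403] [0.44801698 0.26793656 0.155     ]
tool delta [ -6.55917381 -48.55035556 132.21937546]
```

View pics/w1.png

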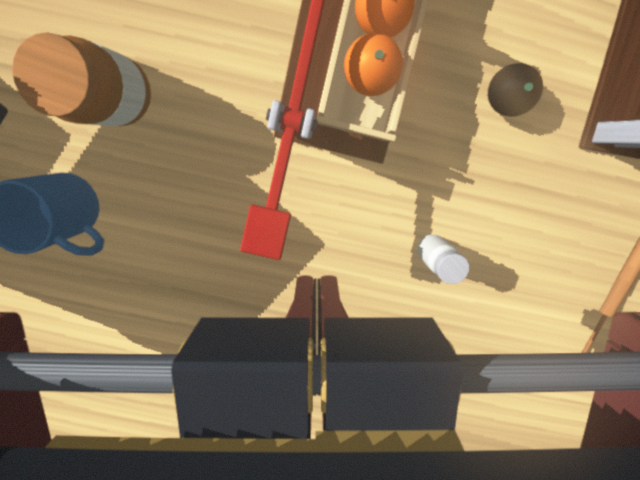

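The wrist view shows the clementine paddle at (265,231), which projects to (0.447, 0.269) and agrees with the first estimate.

Call:
{"fn": "jog_arm", "kwargs": {
  "increments": [
    [[-3,-24,0,0,0,0,255],[-3,-23,0,0,0,0,255],[0,0,40,0,0,0,255],[0,0,40,0,0,0,255],[0,0,40,0,0,0,255],[0,0,10,0,0,0,255],[0,0,0,0,0,0,255]]
  ]
}}

```text
t: 3.75
tool_pos: [0.4453, 0.2691, 0.1717]
orientation: [[0.976, 0.218, -0.003], [0.218, -0.976, -0.002], [-0.003, 0.001, -1.0]]
wrist_force: [-0.2, 0.2, 0.5]
width: 0.005
grip_force: 0.0
```

Call:
{"fn": "jog_arm", "kwargs": {
  "increments": [
    [[0,0,10,0,0,0,255],[0,0,10,0,0,0,255],[0,0,10,0,0,0,255],[0,0,10,0,0,0,255],[0,0,8,0,0,0,255],[0,0,4,0,0,0,255],[0,0,0,0,0,0,255],[0,0,0,0,0,0,255]]
  ]
}}

```text
t: 4.55
tool_pos: [0.4451, 0.2709, 0.1207]
orientation: [[0.975, 0.22, -0.0], [0.22, -0.975, 0.0], [-0.0, -0.0, -1.0]]
wrist_force: [-4.0, 1.5, 4.5]
width: 0.004
grip_force: 2.3
```

```bash
python3 - <<'E'
from h import *
s=robot.observe();print(s["t"],s["tool_pos"],s["wrist_force"])
a=vision.snapshot("top");b=vision.snapshot("side")
c=np.hstack([cv2.resize(a[110:300,180:340],None,fx=2.5,fy=2.5),cv2.resize(b[140:235,250:400],None,fx=2.5,fy=5)])
cv2.imwrite("pics/p1.png",c[:,:,::-1])
E
```

```text
4.55 [0.44507879 0.27093738 0.12066644] [-4.03850858  1.47599965  4.4702186 ]
```

View pics/p1.png

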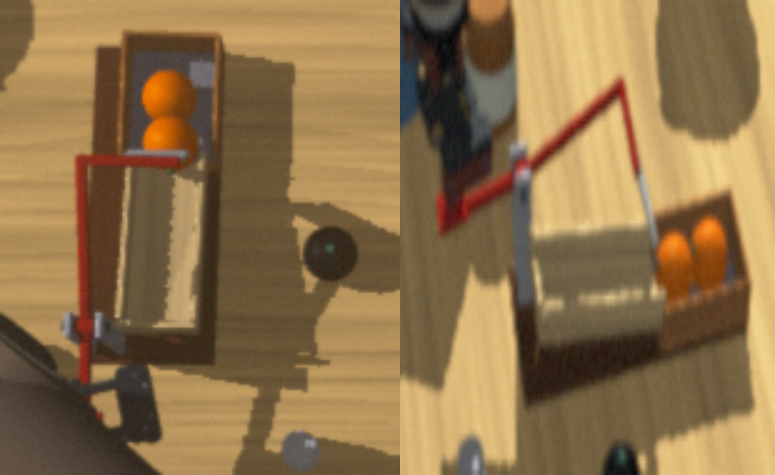

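The gate is up and both clementines have rolled into the tray, at about (170,95) and (170,135) in the crop. I'll press down to the stop and hold while they settle.

Call:
{"fn": "jog_arm", "kwargs": {
  "increments": [
    [[0,0,3,0,0,0,255],[0,0,2,0,0,0,255],[0,0,0,0,0,0,255],[0,0,0,0,0,0,255],[0,0,0,0,0,0,255],[0,0,0,0,0,0,255],[0,0,0,0,0,0,255],[0,0,0,0,0,0,255],[0,0,0,0,0,0,255],[0,0,0,0,0,0,255],[0,0,0,0,0,0,255],[0,0,0,0,0,0,255],[0,0,0,0,0,0,255],[0,0,0,0,0,0,255],[0,0,0,0,0,0,255],[0,0,0,0,0,0,255],[0,0,0,0,0,0,255],[0,0,0,0,0,0,255]]
  ]
}}

```text
t: 6.45
tool_pos: [0.4455, 0.2709, 0.1167]
orientation: [[0.975, 0.22, 0.001], [0.22, -0.975, 0.0], [0.001, 0.0, -1.0]]
wrist_force: [-7.7, -0.5, 13.2]
width: 0.004
grip_force: 7.2
```

```bash
python3 - <<'E'
from h import *
a=vision.snapshot("top");b=vision.snapshot("side")
c=np.hstack([cv2.resize(a[110:300,180:340],None,fx=2.5,fy=2.5),cv2.resize(b[140:235,250:400],None,fx=2.5,fy=5)])
cv2.imwrite("pics/p2.png",c[:,:,::-1])
yaw=np.arctan2(-.005,.251); P=np.array([.445,.271])
for y in (yaw,0,-.05):
    Rm=np.array([[np.cos(y),-np.sin(y)],[np.sin(y),np.cos(y)]]); o=P-Rm@[-.206,.059]
    for uv in ((170,95),(170,135)): print(y,Rm.T@(onz("top",(180+uv[0]/2.5,110+uv[1]/2.5),.04)[:2]-o))
E
```

```text
-0.019917684431303834 [0.1444914  0.00143653]
-0.019917684431303834 [ 0.10239994 -0.00040048]
0 [ 0.14327543 -0.00553257]
0 [ 0.10115573 -0.00653091]
-0.05 [0.14606421 0.01200458]
-0.05 [0.10404704 0.00890238]
```

View pics/p2.png

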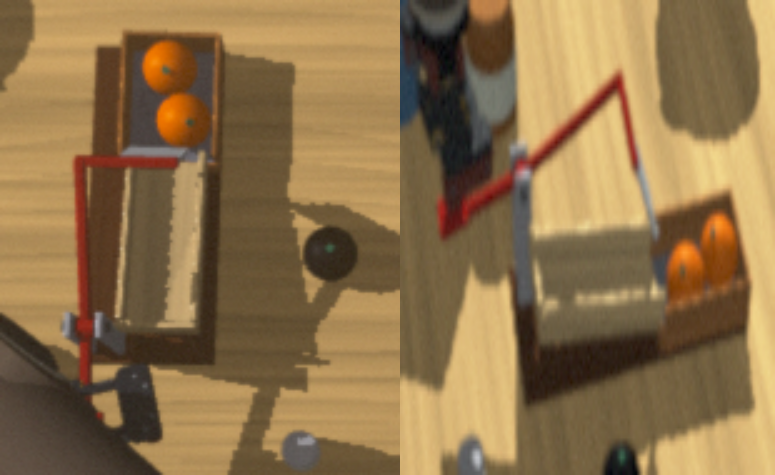

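The lever is on its stop (13 N) and the balls lie in the tray at crop (170,68) and (183,120). I'll hold 1 s more, then release slowly and lift clear.

Call:
{"fn": "jog_arm", "kwargs": {
  "increments": [
    [[0,0,0,0,0,0,255],[0,0,0,0,0,0,255],[0,0,0,0,0,0,255],[0,0,0,0,0,0,255],[0,0,0,0,0,0,255],[0,0,0,0,0,0,255],[0,0,0,0,0,0,255],[0,0,0,0,0,0,255],[0,0,0,0,0,0,255],[0,0,0,0,0,0,255]]
  ]
}}

```text
t: 7.55
tool_pos: [0.4456, 0.2709, 0.1167]
orientation: [[0.975, 0.22, 0.001], [0.22, -0.975, 0.0], [0.001, 0.0, -1.0]]
wrist_force: [-6.9, -0.2, 13.6]
width: 0.006
grip_force: 7.2
```

```bash
python3 - <<'E'
from h import *
a=cv2.cvtColor(cv2.imread("pics/p2.png"),cv2.COLOR_BGR2RGB)
t=cv2.resize(vision.snapshot("top")[110:300,180:340],None,fx=2.5,fy=2.5)
d=cv2.absdiff(a[:475,:400],t).max(2)[40:150,120:220]; print("changed px",(d>40).sum(), robot.observe()["wrist_force"])
E
```

```text
changed px 0 [-6.28758746 -0.11448932 14.39086132]
```

At rest. Releasing now.

Call:
{"fn": "jog_arm", "kwargs": {
  "increments": [
    [[0,0,-8,0,0,0,255],[0,0,-8,0,0,0,255],[0,0,-8,0,0,0,255],[0,0,-8,0,0,0,255],[0,0,-8,0,0,0,255],[0,0,-10,0,0,0,255],[0,0,-30,0,0,0,255],[0,0,-40,0,0,0,255],[0,0,-40,0,0,0,255],[0,0,0,0,0,0,255],[0,0,0,0,0,0,255],[0,0,0,0,0,0,255],[0,0,0,0,0,0,255],[0,0,0,0,0,0,255],[0,0,0,0,0,0,255],[0,0,0,0,0,0,255]]
  ]
}}

```text
t: 9.2
tool_pos: [0.4452, 0.2706, 0.2753]
orientation: [[0.975, 0.22, -0.001], [0.22, -0.975, -0.0], [-0.001, 0.0, -1.0]]
wrist_force: [-0.2, 0.8, 0.4]
width: 0.002
grip_force: 0.0
```

```bash
python3 - <<'E'
from h import *
a=vision.snapshot("top");b=vision.snapshot("side")
c=np.hstack([cv2.resize(a[80:300,80:450],None,fx=1.1,fy=2.2),cv2.resize(b[140:235,250:400],None,fx=2.5,fy=5)[:474]])if 0 else np.hstack([cv2.resize(a[110:300,180:340],None,fx=2.5,fy=2.5),cv2.resize(b[140:235,250:400],None,fx=2.5,fy=5)])
cv2.imwrite("pics/p3.png",c[:,:,::-1])
E
```

```text
(no output)
```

View pics/p3.png

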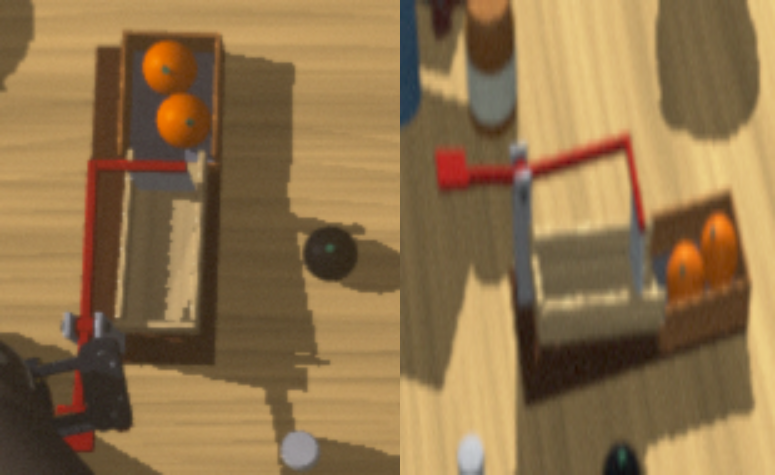

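The gate is shut, the lever is back at rest, both clementines are still in the tray, and the arm is clear.

```bash
python3 -c "
from rig import robot
print(robot.job_done())"
```

```text
the job is handed in; nothing more can be done
None
```

I pressed the clementine paddle to its stop and held it until both clementines lay at rest in the tray, then let it up so the gate shut; the job was handed in at about 9 s, and no verdict came back.

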